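Snap the turntable's bearing cover home

TASK

Take the seating tool off its cork pad and, holding it upright and centred on the orange bearing cover in the middle of the turntable, press straight down until the cover clicks fully home on its sleeve; then keep bearing on it through the tool with 10 to 24 N for at least half a second, at no time with more than 24 N, and never push the cover with the fingers. Then stand the tool upright back on the cork pad and let go, leaving the ramekins and everything else where they are.

Things in the scene. Friction and masses are not known exactly. Their poses are not given: they have to be found in the camera images.
- tool: Seating tool, standing upright on the cork pad at the start: round steel foot 40 mm across and 16 mm high, flat below, then a straight round wooden handle 26 mm across up to 105 mm (rounded end to 111 mm), about 0.25 kg. Origin at the centre of the foot's underside, z up the handle. Grip the handle from above, across its diameter, 70 to 85 mm above the underside.
- pad: Fixed round cork pad, 100 mm across and 8 mm thick, on the counter. Origin at the centre of its underside. The tool stands on it and goes back on it. A fixed grey tote 150 mm high with its lid half open (to about 0.4 m) stands some 70 mm or more beyond the pad's rim to the right (-y).
- cover: Snap-in bearing cover in the middle of the turntable: flat orange plastic disc 52 mm across, 8 mm thick. Origin at the centre of its underside, z up. It starts 9 mm proud of the bearing sleeve and, guided by its stem, moves only straight down into it.
- cover_top (a point): Centre of the cover's flat top. Pressed here, the cover's catches resist with up to about 10 N over the first 3 to 4 mm, then give way; the cover jumps the rest of the 9 mm home onto the sleeve and is held there. Beyond that it is solid: the force climbs by some 5 to 10 N per mm of hand travel.
- seat (a point): Centre of the top face of the aluminium bearing sleeve (flange 72 mm across); the cover's origin comes to this point when home. The sleeve slides straight down with about 5 N of drag until it meets a solid stop 4 to 14 mm below its starting height (cannot be seen, differs every time) and stays down; only on that stop do the catches give way.
- turntable: Round aluminium turntable, deck 300 mm across with its top 70 mm above the counter, on a pedestal; it can spin about its centre against about 0.25 N m of drag. Origin on its axis at counter height.
- spatula: Red spatula 250 mm long lying on the counter; bystander. Origin at mid length.
- cups: Nest of three stainless measuring cups, 84 mm across and about 55 mm high, handles to its own -x; bystander. Origin at the centre of the underside.
- ramekin0: White ceramic ramekin, 72 mm across and 45 mm high, standing on the turntable deck about 108 mm from its centre; bystander. Origin at the centre of its underside.
- ramekin1: White ceramic ramekin, 72 mm across and 45 mm high, standing on the turntable deck about 108 mm from its centre; bystander. Origin at the centre of its underside.
- ramekin2: White ceramic ramekin, 72 mm across and 45 mm high, standing on the turntable deck about 108 mm from its centre; bystander. Origin at the centre of its underside.
- ramekin3: White ceramic ramekin, 72 mm across and 45 mm high, standing on the turntable deck about 108 mm from its centre; bystander. Origin at the centre of its underside.
Things that resemble listed ones, but are neither listed nor needed, are in the scene too. Leave any white look-alike of the pad alone. There is more than one size of the tool; the one meant has the size given above.

How it is judged:
On the way, in this order (a step that is already met when the one before it is completed fails the run):
1. the tool is lifted off its pad (z of tool in the frame of pad above 0.03 m), for 0.1 s.
2. the cover is home and the tool, upright and centred, bears on it with more than 10 N for 0.5 s (z of cover in the frame of seat below 0.002 m and contact force between tool and cover above 10 N and horizontal distance between tool and cover below 0.01 m and angle between tool's own z axis and vertical below 0.12 rad), for 0.5 s.
At the end, for the whole second after the job is handed in: The cover lies on its sleeve (gap under 2 mm); the tool stands upright (within 0.1 rad) at rest on the cork pad, its axis within 35 mm of the pad's centre, released (z of cover in the frame of seat below 0.002 m and z of tool in the frame of pad below 0.012 m and horizontal distance between tool and pad below 0.035 m and angle between tool's own z axis and vertical below 0.1 rad and linear speed of tool below 0.02 m/s); the robot touches nothing.
It fails at once if the tool presses on the cover with more than 24 N (contact force between tool and cover above 24 N).
It fails at once if the tool presses (over 4 N) while leaning more than 0.15 rad or more than 12 mm off the cover's centre (contact force between tool and cover above 4 N and (angle between tool's own z axis and vertical above 0.15 rad or horizontal distance between tool and cover above 0.012 m)).
It fails at once if the fingers push the cover (contact force between the fingers and cover above 1 N).
It fails at once if a ramekin, the spatula or the measuring cups are moved by more than 30 mm or a ramekin is tipped (distance of any of ramekin0, ramekin1, ramekin2, ramekin3, spatula, cups from where it was at the start of the episode above 0.03 m or angle between any of ramekin0, ramekin1, ramekin2, ramekin3's own z axis and vertical above 0.25 rad).
It also fails if it takes over 51 s, if anything falls off the work surface, if the arm or the gripper's body presses on something with over 40 N, if the wrist force passes 120 N, or if a joint passes its speed limit or range.

ROBOT

A 6-joint arm with a two-finger parallel gripper is mounted at the origin on the work surface. World frame = base frame: x ahead of the robot, y to its left, z up, the work surface at z = 0. Lengths are in m, angles in rad, forces in N, time in s.
With the tool pointing down it reaches from about 0.425 to 0.95 m from the base axis. Payload 3.5 kg.
Tool frame: the origin (TCP) lies at the very end of the fingers, on their centre line; the grasp point (between the pads) lies 19 mm behind it; z points along the fingers, y is the line along which they close (so a half turn about z gives the same grasp; the last joint's range is limited). The gripper opens to 85 mm and grips with 20 to 120 N. Pads are 22 mm wide; open, the fingers measure 114 mm over their backs; the gripper's body (76 mm by 85 mm) begins 54 mm behind the grasp point. The pads swing forward as they close: fully open they stand 13 mm farther back than shut.
Start: joints at [1.019, 0.286, 1.577, -0, 1.279, -0.15], TCP at [0.264, 0.621, 0.231] pointing down, gripper open.
Joint ranges: [-2.77, 2.77], [-0.9, 2.22], [0.21, 2.48], [-1.53, 4.67], [0.24, 2.81], [-2.84, 2.84]. Speed limits (rad/s): [2.79, 2.79, 3.14, 3.14, 3.14, 3.14].

INTERFACE

Orientations are given as a unit quaternion [x, y, z, w].
In Python, from plant import ctrl gives the robot as it stands.
- The arm moves only by the tool carry_out, never from a script. Its argument "deltas" is one flat list of numbers, 6 for each row, row after row: the shift along the tool's x, y, z in m, then the turn, a rotation vector about the tool's x, y, z in rad. A call has 1 to 5 rows; each row is the pose to reach, as a shift and turn from the pose commanded when the call began, along the tool's axes at that moment; what a row does not reach only later rows make up. A row lasts 1/8 s, in which the tool goes at most 62.5 mm and 10.7 degrees, less where a joint would pass 70% of its speed; a pose out of reach is approached as far as the arm can. A call with a gripper value outside its range is refused whole. "grip" is the opening in per cent of the stroke, from 0 (shut) to 100 (fully open), set as the call begins (left out, the last holds). The fingers move at their own pace and stop on an object; "grip_force" is the grip in N (left out, the last holds). Time passes only in rows, so rows that repeat a pose let the fingers close. It gives the time, the measured TCP pose, the force, the opening and the grip force at its end, in the units of the state.
- ctrl.get_state(): the state, without advancing time (a new reading comes with each control period).
- ctrl.read_camera(name): name is "scene" or "top"; returns (picture, depth): 400x640x3 uint8, red, green, blue; 400x640 float32, m along the optical axis (not along the pixel's ray), 0 where there is no reading.
- ctrl.camera_model(name): a dict with "intrinsics" (3x3 intrinsics, pixels), "k1" (the pictures are not rectified: a ray, as slopes to the right and down, at radius r is drawn at 1 + k1 r^2 times it, then the intrinsics apply), "extrinsics" (4x4, takes a point from world to camera coordinates). Camera axes: x right, y down, z forward; pixel columns grow to the right and rows downward; lengths in m; the calibration is good to about 2 mm. A picture is of the moment at which its call begins. camera_model takes no time and is no camera call.
- ctrl.sign_off(): hands the job in; it is judged then, once.
Trained networks look in the newest picture that a camera, given by its name, has taken for a name from the list of things; names that differ only in an ending like _2 or _b are one class to them, and where a whole thing is asked for, a point or a joint stands for the part that bears it (a point fixed in the world has none). Each returns a list of dicts, best first, with "score" (0 to 1); they miss things now and then, are a little off and sometimes report something else, mostly with a low value. They report only what shows in the picture. A call takes as long as a camera call. They do not tell look-alikes from the thing itself.
- ctrl.find_in(camera, query): "uv" ([column, row] in pixels, amid what is visible of it).
The state is a dict: "time": time; "qpos": joint angles; "dq": joint speeds; "joint_efforts": joint torques, N m; "eef_pos": TCP position; "tcp_rot": TCP orientation; "contact_force": force on the tool from outside, world axes, zero at the start; "wrist_torque": the same for the moment, N m; "opening": opening from 0.0 (shut) to 1.0 (fully open); "finger_force": force on a finger pad.
Only numpy, scipy, OpenCV 4.12 (cv2) and the standard library are available. Lean on these libraries where they do the work, as an engineer would, in place of code of your own. Each camera call takes 0.05 s, during which the arm holds its last target. There are 200 camera calls.

## Working session

There is one attempt and no reset: what is moved stays moved. The work goes in short steps, Python scripts to look and compute and a tool call to move; the robot and the scene stay as the last step left them, time stands still between calls to the robot, and variables do not carry over. Pictures are saved under pics/ and viewed, at most 10 in all, crops included, and the job is handed in when it is done.

Besides the shell and the picture viewer there is one more tool, called after "Call:" as name(argument=value, ...) on one line, values as JSON. carry_out: Moves the arm, as the interface text tells. Its arguments: {"type":"object","properties":{"deltas":{"type":"array"},"grip":{"type":"number"},"grip_force":{"type":"number"}},"required":["deltas"]}

```bash
mkdir -p pics; cat > h.py <<'E'
import numpy as np, cv2
from plant import ctrl
def world(cam,uv,d):
    m=ctrl.camera_model(cam);K=np.array(m["intrinsics"]);E=np.array(m["extrinsics"])
    dc=np.array([m["k1"],0,0,0,0],float)
    p=cv2.undistortPoints(np.array([[uv]],float),K,dc)[0,0]
    return (np.linalg.inv(E)@np.r_[p[0]*d,p[1]*d,d,1])[:3]
def cloud(cam,depth):
    m=ctrl.camera_model(cam);K=np.array(m["intrinsics"]);E=np.array(m["extrinsics"])
    h,w=depth.shape;g=np.stack(np.meshgrid(np.arange(w),np.arange(h)),-1).reshape(-1,1,2).astype(float)
    p=cv2.undistortPoints(g,K,np.array([m["k1"],0,0,0,0],float)).reshape(h,w,2)
    P=np.concatenate([p*depth[...,None],depth[...,None],np.ones((h,w,1))],-1)
    return (P@np.linalg.inv(E).T)[...,:3]
E
python3 - <<'E'
from h import *
for c in("scene","top"):
    im,d=ctrl.read_camera(c); cv2.imwrite(f"pics/{c}0.png",im[...,::-1]); np.save(f"{c}.npy",d)
    P=cloud(c,d)
    for q in("tool","pad","cover","seat","turntable","ramekin0","cups","spatula"):
        for r in ctrl.find_in(c,q)[:5]:
            u,v=np.round(r["uv"]).astype(int); print(c,q,round(r["score"],2),u,v,P[v,u].round(3))
print(ctrl.get_state())
E
```

```text
scene tool 0.77 185 305 [ 0.545 -0.305  0.073]
scene pad 0.94 240 347 [ 0.681 -0.293  0.007]
scene pad 0.87 200 320 [ 0.563 -0.299  0.006]
scene cover 0.66 302 174 [0.54  0.134 0.106]
scene seat 0.61 308 178 [0.561 0.133 0.105]
scene turntable 0.88 305 187 [0.565 0.113 0.089]
scene ramekin0 0.91 270 192 [0.494 0.051 0.08 ]
scene ramekin0 0.84 289 151 [0.44  0.206 0.083]
scene ramekin0 0.79 335 159 [0.571 0.251 0.087]
scene ramekin0 0.62 331 199 [0.64  0.127 0.077]
scene cups 0.68 358 139 [0.559 0.405 0.046]
scene spatula 0.8 320 355 [ 0.834 -0.206  0.006]
top tool 0.64 456 226 [ 0.528 -0.293  0.114]
top tool 0.58 420 229 [ 0.529 -0.201  0.045]
top pad 0.82 447 185 [ 0.674 -0.302  0.01 ]
top pad 0.68 446 224 [ 0.547 -0.288  0.021]
top pad 0.55 275 206 [0.599 0.238 0.08 ]
top cover 0.58 308 220 [0.551 0.138 0.11 ]
top seat 0.85 307 222 [0.546 0.142 0.106]
top turntable 0.59 309 221 [0.549 0.136 0.104]
top turntable 0.51 310 220 [0.552 0.133 0.105]
top ramekin0 0.8 341 232 [0.519 0.042 0.079]
top ramekin0 0.78 294 253 [0.458 0.181 0.077]
top ramekin0 0.73 278 205 [0.602 0.229 0.08 ]
top ramekin0 0.62 323 186 [0.659 0.094 0.08 ]
top cups 0.57 210 224 [0.555 0.447 0.018]
top spatula 0.87 415 134 [ 0.847 -0.208  0.006]
{'time': 0.9, 'qpos': array([ 1.01899104e+00,  2.86299571e-01,  1.57670679e+00,  3.08062652e-07,
        1.27858465e+00, -1.50003851e-01]), 'dq': array([ 0.0002596 ,  0.00024335,  0.00230648, -0.0013109 , -0.00110692,
       -0.00087872]), 'joint_efforts': array([ 5.65959854e-04, -4.05959523e+01, -2.92944735e+01, -8.93697711e-05,
        4.58714767e-04,  4.32612026e-06]), 'eef_pos': array([0.26394508, 0.62124094, 0.23132147]), 'tcp_rot': array([1.99552057e-01, 9.79887227e-01, 8.22456240e-07, 1.43989780e-07]), 'contact_force': array([ 0.58706987, -0.21665109,  0.13329613]), 'wrist_torque': array([-0.01212263,  0.03848826, -0.03420836]), 'finger_force': 0.0, 'opening': 1.0023757210249256}
```

View pics/scene0.png

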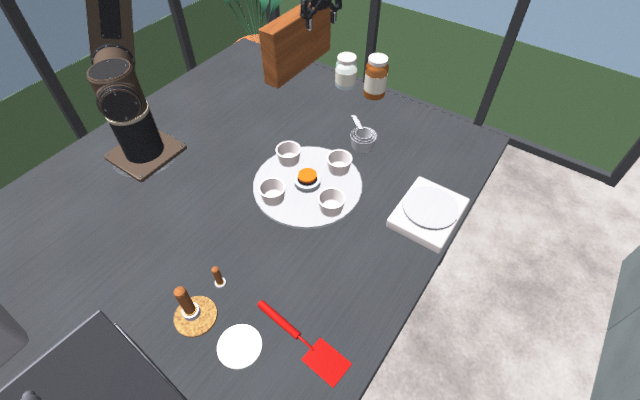

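View pics/top0.png

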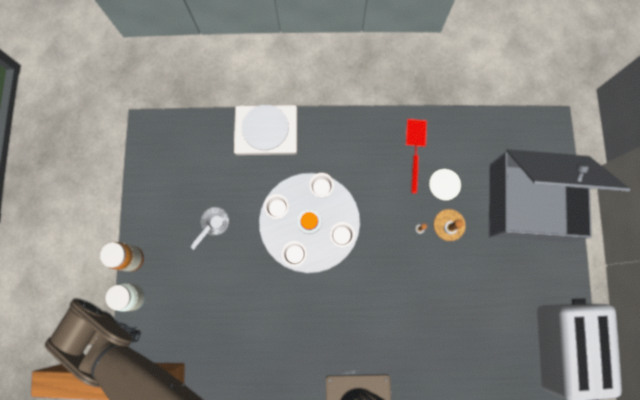

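The scene picture shows the large tool on the cork pad at about (187,302), with a smaller look-alike at (218,277) and a white disc at (240,346). The orange cover is at (307,177), surrounded by four ramekins. In the top picture the cork pad is at (450,225), the cover at (309,221) and the tote to the right at about (540,200).

```bash
python3 - <<'E'
from h import *
for c in("scene","top"):
    im=cv2.imread(f"pics/{c}0.png");P=cloud(c,np.load(f"{c}.npy"));hsv=cv2.cvtColor(im,cv2.COLOR_BGR2HSV)
    X,Y,Z=P[...,0],P[...,1],P[...,2]
    def rep(n,m):
        q=P[m]
        if len(q): print(c,n,len(q),"med",np.median(q,0).round(4),"mid",((q.max(0)+q.min(0))/2).round(4),"lo",q.min(0).round(3),"hi",q.max(0).round(3))
    near=(abs(X-.545)<.075)&(abs(Y+.297)<.075)
    rep("cork",near&(Z>.003)&(Z<.014)&(hsv[...,1]>90))
    rep("handle",near&(Z>.03)&(Z<.112)); rep("top",near&(Z>.1)&(Z<.125))
    o=(abs(X-.55)<.05)&(abs(Y-.135)<.05)
    rep("cover",o&(Z>.09)&(hsv[...,1]>180)&(hsv[...,0]<25)); 
    rep("flange",o&(Z>.085)); rep("small",(abs(X-.53)<.04)&(abs(Y+.2)<.04)&(Z>.012))
    rep("deck",(np.hypot(X-.55,Y-.135)<.16)&(Z>.055)&(Z<.075))
    rep("tote",(Y<-.36)&(X>.4)&(X<.7)&(Z>.02))
    # cover pixels: ray/plane at z=cover top
    n,l,s,ce=cv2.connectedComponentsWithStats(((hsv[...,1]>180)&(hsv[...,0]<25)&o).astype(np.uint8))
    i=1+s[1:,4].argmax();u,v=ce[i]; d=np.load(f"{c}.npy")[int(round(v)),int(round(u))]; print(c,"cover centroid",ce[i],world(c,ce[i],d).round(4))
E
```

```text
scene cork 1031 med [ 0.5579 -0.3033  0.0087] mid [ 0.547  -0.2976  0.0083] lo [ 0.498 -0.347  0.003] hi [ 0.596 -0.248  0.014]
scene handle 247 med [ 0.5458 -0.302   0.0729] mid [ 0.5389 -0.2978  0.071 ] lo [ 0.527 -0.312  0.03 ] hi [ 0.55  -0.284  0.112]
scene top 156 med [ 0.5396 -0.2999  0.1169] mid [ 0.5357 -0.2989  0.1113] lo [ 0.523 -0.312  0.1  ] hi [ 0.548 -0.286  0.122]
scene cover 206 med [0.5542 0.1372 0.1069] mid [0.5534 0.1391 0.1062] lo [0.53  0.115 0.101] hi [0.577 0.164 0.112]
scene flange 443 med [0.5579 0.1304 0.1031] mid [0.5519 0.1381 0.0985] lo [0.516 0.104 0.085] hi [0.588 0.172 0.112]
scene small 155 med [ 0.5405 -0.2048  0.0465] mid [ 0.5376 -0.2016  0.0451] lo [ 0.527 -0.214  0.012] hi [ 0.549 -0.189  0.078]
scene deck 4415 med [0.5707 0.1123 0.0722] mid [0.5522 0.1399 0.0671] lo [ 0.403 -0.01   0.059] hi [0.702 0.29  0.075]
scene tote 8860 med [ 0.6298 -0.487   0.3066] mid [ 0.6016 -0.5025  0.1905] lo [ 0.503 -0.583  0.022] hi [ 0.7   -0.422  0.359]
scene cover centroid [306.86407767 175.36893204] [0.5536 0.1383 0.1055]
top cork 518 med [ 0.5523 -0.2924  0.
[... 303 characters left out ...]
 0.104] hi [ 0.549 -0.289  0.123]
top cover 197 med [0.5512 0.1357 0.1068] mid [0.5503 0.1372 0.106 ] lo [0.528 0.115 0.098] hi [0.573 0.159 0.114]
top flange 442 med [0.5492 0.1358 0.1027] mid [0.5513 0.1363 0.0995] lo [0.516 0.101 0.085] hi [0.587 0.172 0.114]
top small 52 med [ 0.533  -0.2022  0.0549] mid [ 0.5347 -0.2053  0.0452] lo [ 0.523 -0.213  0.012] hi [ 0.546 -0.197  0.078]
top deck 5056 med [0.5461 0.1369 0.0711] mid [0.5512 0.1357 0.0683] lo [ 0.403 -0.013  0.062] hi [0.7   0.284 0.075]
top tote 5106 med [ 0.609  -0.5623  0.1498] mid [ 0.5912 -0.5622  0.1915] lo [ 0.482 -0.701  0.02 ] hi [ 0.7   -0.424  0.363]
top cover centroid [308.83248731 220.46192893] [0.5501 0.1361 0.1083]
```

Call:
carry_out(deltas=[-0.052,-0.026,0,0,0,0.18,-0.104,-0.052,0,0,0,0.36,-0.156,-0.078,0,0,0,0.54,-0.208,-0.104,0,0,0,0.72,-0.258,-0.13,0,0,0,0.9])

```text
time: 1.52
eef_pos: [0.4517, 0.3992, 0.2316]
tcp_rot: [0.608, 0.794, 0.0, 0.0]
contact_force: [0.7, -0.3, -0.1]
opening: 0.999
finger_force: 0.0
```

Call:
carry_out(deltas=[-0.061,0.006,0,0,0,0.13,-0.122,0.012,0,0,0,0.264,-0.184,0.018,0,0,0,0.264,-0.245,0.023,0,0,0,0.264,-0.306,0.028,0,0,0,0.264])

```text
time: 2.15
eef_pos: [0.5594, 0.1112, 0.2317]
tcp_rot: [0.705, 0.709, 0.0, 0.0]
contact_force: [-0.7, 0.8, 0.5]
opening: 0.999
finger_force: 0.0
```

Call:
carry_out(deltas=[-0.062,-0.005,0,0,0,0,-0.124,-0.01,0,0,0,0,-0.186,-0.015,0,0,0,0,-0.248,-0.02,0,0,0,0,-0.31,-0.023,0,0,0,0.004])

```text
time: 2.78
eef_pos: [0.537, -0.199, 0.2318]
tcp_rot: [0.707, 0.707, 0.0, 0.0]
contact_force: [0.8, 0.3, 0.7]
opening: 0.994
finger_force: 0.0
```

Call:
carry_out(deltas=[-0.05,0,0,0,0,0,-0.101,0,0,0,0,0,-0.101,0,0.03,0,0,0,-0.101,0,0.06,0,0,0,-0.101,0,0.06,0,0,0])

```text
time: 3.4
eef_pos: [0.5358, -0.2969, 0.1682]
tcp_rot: [0.707, 0.707, -0.0, -0.003]
contact_force: [-0.4, 0.3, 0.6]
opening: 1.001
finger_force: 0.0
```

```bash
python3 - <<'E'
from h import *
ims=[]
for c in("scene","top"):
    im,d=ctrl.read_camera(c);np.save(f"{c}.npy",d);cv2.imwrite(f"pics/{c}1.png",im[...,::-1])
    u,v=(187,300) if c=="scene" else (450,225)
    ims.append(cv2.resize(im[v-60:v+60,u-60:u+60,::-1],None,fx=3.3,fy=3.3,interpolation=cv2.INTER_CUBIC))
    P=cloud(c,d);X,Y,Z=[P[...,i] for i in range(3)]
    for lo,hi in((.03,.06),(.06,.09),(.09,.118)):
        m=(np.hypot(X-.538,Y+.3)<.03)&(Z>lo)&(Z<hi)
        if m.sum(): print(c,lo,m.sum(),P[m].min(0).round(4),P[m].max(0).round(4))
cv2.imwrite("pics/c1.png",np.hstack(ims));print(ctrl.get_state()["eef_pos"])
E
```

```text
scene 0.03 84 [ 0.5282 -0.3124  0.03  ] [ 0.5496 -0.2869  0.0591]
scene 0.06 94 [ 0.5328 -0.3114  0.0601] [ 0.5486 -0.2859  0.0898]
scene 0.09 116 [ 0.5231 -0.3113  0.0901] [ 0.549  -0.288   0.1179]
top 0.03 24 [ 0.523  -0.3091  0.0305] [ 0.5483 -0.2873  0.058 ]
top 0.06 3 [ 0.5228 -0.2981  0.0603] [ 0.5414 -0.2903  0.0616]
[ 0.5378321  -0.2980676   0.17206827]
```

View pics/c1.png

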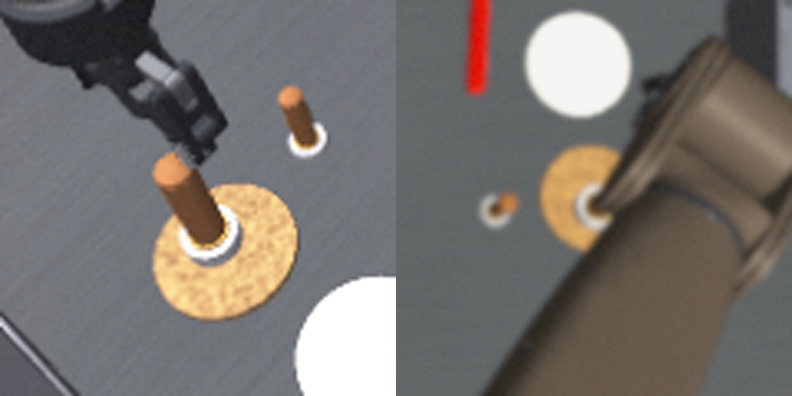

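The left crop shows the fingers above the handle top (about (172,165) in the crop). Measured, the tool is at (0.536, -0.2995), in line with the gripper, so I'll descend.

Call:
carry_out(deltas=[-0.001,-0.001,0.03,0,0,0,-0.001,-0.001,0.06,0,0,0,-0.001,-0.001,0.09,0,0,0,-0.001,-0.001,0.102,0,0,0,-0.001,-0.001,0.102,0,0,0])

```text
time: 4.12
eef_pos: [0.5369, -0.2991, 0.07]
tcp_rot: [0.707, 0.708, 0.0, 0.0]
contact_force: [-0.5, -0.1, 0.8]
opening: 1.001
finger_force: 0.0
```

Call:
carry_out(deltas=[0,0,0,0,0,0,0,0,0,0,0,0,0,0,0,0,0,0,0,0,0,0,0,0,0,0,0,0,0,0], grip=0, grip_force=80)

```text
time: 4.75
eef_pos: [0.5365, -0.2993, 0.0702]
tcp_rot: [0.707, 0.708, -0.0, 0.0]
contact_force: [-2.6, -0.1, 5.2]
opening: 0.287
finger_force: 77.9
```

Call:
carry_out(deltas=[0,0,-0.02,0,0,0,0,0,-0.06,0,0,0,0,0,-0.11,0,0,0,0,0,-0.16,0,0,0,0,0,-0.16,0,0,0])

```text
time: 5.38
eef_pos: [0.5391, -0.3006, 0.236]
tcp_rot: [0.707, 0.707, 0.001, 0.006]
contact_force: [0.5, 0.5, -2.6]
opening: 0.282
finger_force: 78.6
```

Call:
carry_out(deltas=[0.04,0,0,0,0,0,0.095,0.003,0,0,0,0,0.15,0.006,0,0,0,0,0.205,0.01,0,0,0,0,0.26,0.015,0,0,0,0])

```text
time: 6.0
eef_pos: [0.55, -0.0368, 0.2271]
tcp_rot: [0.707, 0.707, -0.001, -0.001]
contact_force: [1.0, -0.2, -2.7]
opening: 0.287
finger_force: 78.6
```

Call:
carry_out(deltas=[0.05,0,0,0,0,0,0.1,0,0,0,0,0,0.145,0,0,0,0,0,0.176,0,0,0,0,0,0.176,0,0,0,0,0])

```text
time: 6.62
eef_pos: [0.5496, 0.1391, 0.227]
tcp_rot: [0.706, 0.709, -0.001, -0.001]
contact_force: [-1.7, -0.7, -2.2]
opening: 0.282
finger_force: 78.6
```

```bash
python3 - <<'E'
from h import *
for c in("scene","top"):
    im,d=ctrl.read_camera(c)
    if c=="scene":
        u,v=307,165;cv2.imwrite("pics/c2.png",cv2.resize(im[v-60:v+60,u-60:u+60,::-1],None,fx=5,fy=5,interpolation=cv2.INTER_CUBIC))
    P=cloud(c,d);X,Y,Z=[P[...,i] for i in range(3)]
    n=np.hypot(X-.5515,Y-.137)<.04
    for lo in np.arange(.125,.29,.015):
        m=n&(Z>lo)&(Z<lo+.015)
        if m.sum()>4: print(c,lo.round(3),m.sum(),P[m].min(0).round(4),P[m].max(0).round(4))
s=ctrl.get_state();print(s)
E
```

```text
scene 0.155 17 [0.5398 0.1196 0.1649] [0.569  0.1417 0.1697]
scene 0.17 104 [0.5315 0.1185 0.1701] [0.5691 0.1552 0.185 ]
scene 0.185 54 [0.5405 0.1221 0.185 ] [0.5647 0.1474 0.1997]
scene 0.2 45 [0.5408 0.125  0.2002] [0.5634 0.1489 0.2149]
scene 0.215 39 [0.5372 0.1253 0.215 ] [0.5647 0.1366 0.2299]
scene 0.23 83 [0.5247 0.1256 0.2302] [0.5758 0.1472 0.245 ]
scene 0.245 96 [0.5249 0.1254 0.2451] [0.5768 0.1459 0.2599]
scene 0.26 103 [0.5134 0.124  0.2603] [0.5896 0.1496 0.275 ]
scene 0.275 154 [0.5119 0.1255 0.2752] [0.5898 0.152  0.2898]
top 0.17 6 [0.5427 0.1168 0.1735] [0.5489 0.1223 0.1834]
{'time': 6.725, 'qpos': array([ 6.53886473e-02,  5.42393191e-02,  1.84801303e+00, -3.97321330e-04,
        1.24221158e+00,  6.36708748e-02]), 'dq': array([-2.29004669e-02, -6.98250395e-03, -6.08440382e-03, -9.91767381e-05,
        1.25826543e-03, -9.10245482e-04]), 'joint_efforts': array([ 6.77525997e-01, -3.26697242e+01, -3.04387093e+01,  4.07693430e-02,
        9.76318406e-03,  2.93781952e-03]), 'eef_pos': array([0.5501561 , 0.13704746, 0.22756781]), 'tcp_rot': array([ 0.70645289,  0.70775858, -0.00120254, -0.00080639]), 'contact_force': array([ 0.35256962, -0.32957258, -3.21794592]), 'wrist_torque': array([0.00706117, 0.01472381, 0.0474271 ]), 'finger_force': 78.62449765205383, 'opening': 0.2814335856564675}
```

View pics/c2.png

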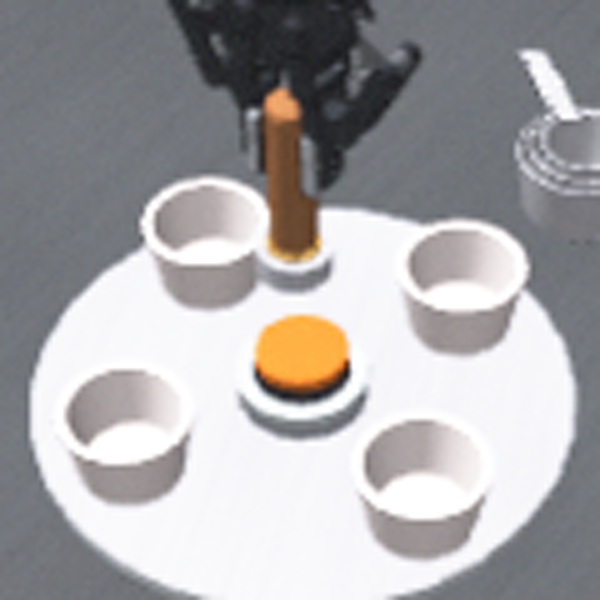

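Tool is upright (crop: foot at (297,262) above the cover at (302,352)); it needs about +1.5 mm in x and +0.5 mm in y. I'll approach the cover.

Call:
carry_out(deltas=[0.0005,0.0015,0.01,0,0,0,0.0005,0.0015,0.025,0,0,0,0.0005,0.0015,0.04,0,0,0,0.0005,0.0015,0.05,0,0,0,0.0005,0.0015,0.05,0,0,0])

```text
time: 7.35
eef_pos: [0.5518, 0.1373, 0.1777]
tcp_rot: [0.707, 0.707, -0.001, -0.001]
contact_force: [-0.3, 0.2, -2.4]
opening: 0.285
finger_force: 78.6
```

```bash
python3 - <<'E'
from h import *
im,d=ctrl.read_camera("scene");u,v=307,175
cv2.imwrite("pics/c3.png",cv2.resize(im[v-30:v+30,u-40:u+40,::-1],None,fx=9,fy=9,interpolation=cv2.INTER_CUBIC))
P=cloud("scene",d);X,Y,Z=[P[...,i] for i in range(3)]
h=cv2.cvtColor(im,cv2.COLOR_RGB2HSV)
n=np.hypot(X-.552,Y-.138)<.035;o=(h[...,1]>180)&(h[...,0]<25)
for k,m in(("cover",n&o&(Z<.118)&(Z>.095)),("foot",n&(h[...,1]<60)&(Z>.113)&(Z<.14)),("handle",n&(Z>.14)&(Z<.16))): print(k,m.sum(),P[m].min(0).round(4),P[m].max(0).round(4))
print(ctrl.get_state()["eef_pos"],ctrl.get_state()["contact_force"])
E
```

```text
cover 85 [0.5374 0.1138 0.1005] [0.5772 0.1606 0.1107]
foot 93 [0.5318 0.1167 0.1196] [0.5735 0.1555 0.137 ]
handle 54 [0.5435 0.1238 0.1403] [0.565  0.1403 0.1599]
[0.55237366 0.13746249 0.17875414] [ 0.3982339   0.26198628 -2.59831402]
```

View pics/c3.png

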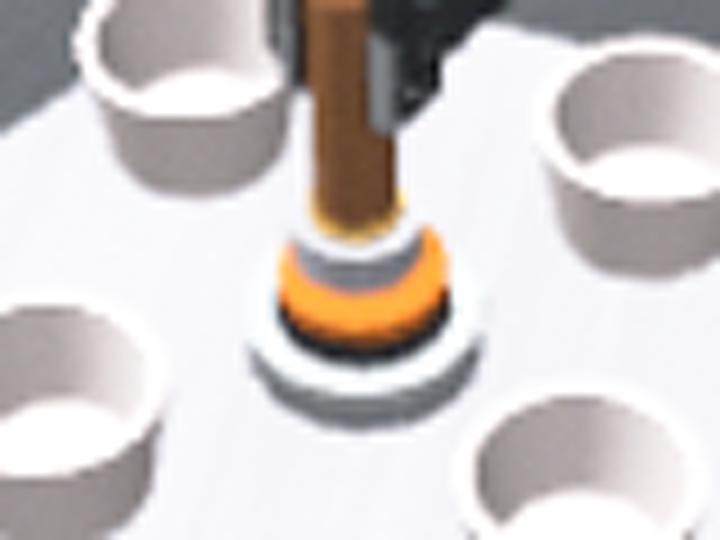

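The foot sits about 2 mm left of the cover's centre in the crop (358 against 364), so I'll correct slightly and creep down.

Call:
carry_out(deltas=[0.001,0.001,0.002,0,0,0,0.001,0.001,0.004,0,0,0,0.001,0.001,0.006,0,0,0,0.001,0.001,0.007,0,0,0,0.001,0.001,0.008,0,0,0])

```text
time: 8.02
eef_pos: [0.5536, 0.1386, 0.1713]
tcp_rot: [0.707, 0.707, 0.0, 0.0]
contact_force: [-0.1, 0.2, -2.8]
opening: 0.287
finger_force: 78.6
```

Call:
carry_out(deltas=[0,0,0.0005,0,0,0,0,0,0.001,0,0,0,0,0,0.0015,0,0,0,0,0,0.002,0,0,0,0,0,0.002,0,0,0])

```text
time: 8.65
eef_pos: [0.5536, 0.1386, 0.1693]
tcp_rot: [0.707, 0.707, -0.0, -0.0]
contact_force: [0.0, 0.7, -2.9]
opening: 0.286
finger_force: 78.6
```

Call:
carry_out(deltas=[0,0,0.0005,0,0,0,0,0,0.001,0,0,0,0,0,0.0015,0,0,0,0,0,0.002,0,0,0,0,0,0.002,0,0,0])

```text
time: 9.28
eef_pos: [0.5539, 0.1386, 0.1679]
tcp_rot: [0.707, 0.707, 0.0, 0.0]
contact_force: [-0.9, -0.1, 2.1]
opening: 0.286
finger_force: 78.7
```

Call:
carry_out(deltas=[0,0,0.0006,0,0,0,0,0,0.0012,0,0,0,0,0,0.0018,0,0,0,0,0,0.0024,0,0,0,0,0,0.0025,0,0,0])

```text
time: 9.9
eef_pos: [0.5538, 0.1386, 0.1649]
tcp_rot: [0.707, 0.707, 0.0, 0.0]
contact_force: [-1.0, 0.4, 2.3]
opening: 0.285
finger_force: 78.6
```

Call:
carry_out(deltas=[0,0,0.0006,0,0,0,0,0,0.0012,0,0,0,0,0,0.0018,0,0,0,0,0,0.002,0,0,0,0,0,0.002,0,0,0])

```text
time: 10.52
eef_pos: [0.5538, 0.1385, 0.163]
tcp_rot: [0.707, 0.707, 0.0, 0.0]
contact_force: [0.6, -0.2, 3.6]
opening: 0.285
finger_force: 78.9
```

Call:
carry_out(deltas=[0,0,0.0005,0,0,0,0,0,0.001,0,0,0,0,0,0.0015,0,0,0,0,0,0.002,0,0,0,0,0,0.002,0,0,0])

```text
time: 11.15
eef_pos: [0.5539, 0.1386, 0.1616]
tcp_rot: [0.707, 0.707, 0.0, 0.0]
contact_force: [-1.1, -0.6, 5.8]
opening: 0.29
finger_force: 78.9
```

Call:
carry_out(deltas=[0,0,0.0005,0,0,0,0,0,0.001,0,0,0,0,0,0.0015,0,0,0,0,0,0.002,0,0,0,0,0,0.002,0,0,0])

```text
time: 11.78
eef_pos: [0.5539, 0.1386, 0.1597]
tcp_rot: [0.707, 0.707, 0.0, 0.0]
contact_force: [-0.8, 0.4, 6.3]
opening: 0.285
finger_force: 79.0
```

Call:
carry_out(deltas=[0,0,0.0003,0,0,0,0,0,0.0006,0,0,0,0,0,0.001,0,0,0,0,0,0.001,0,0,0])

```text
time: 12.28
eef_pos: [0.5519, 0.1385, 0.1556]
tcp_rot: [0.707, 0.707, -0.002, -0.002]
contact_force: [-0.3, 0.3, -2.4]
opening: 0.284
finger_force: 78.9
```

Clicked. Next I'll follow the cover down to solid contact.

Call:
carry_out(deltas=[0,0,0.0005,0,0,0,0,0,0.001,0,0,0,0,0,0.0015,0,0,0,0,0,0.0015,0,0,0])

```text
time: 12.78
eef_pos: [0.5535, 0.1386, 0.1562]
tcp_rot: [0.707, 0.707, -0.0, -0.0]
contact_force: [0.1, -0.3, -2.5]
opening: 0.285
finger_force: 78.9
```

Call:
carry_out(deltas=[0,0,0.0005,0,0,0,0,0,0.001,0,0,0,0,0,0.001,0,0,0])

```text
time: 13.15
eef_pos: [0.5535, 0.1386, 0.1553]
tcp_rot: [0.707, 0.707, -0.0, -0.0]
contact_force: [-0.2, 0.8, -2.0]
opening: 0.283
finger_force: 78.9
```

Call:
carry_out(deltas=[0,0,0.0005,0,0,0,0,0,0.001,0,0,0,0,0,0.001,0,0,0])

```text
time: 13.52
eef_pos: [0.5539, 0.1386, 0.1551]
tcp_rot: [0.707, 0.707, 0.0, 0.0]
contact_force: [-0.6, 0.1, 0.3]
opening: 0.285
finger_force: 78.9
```

Call:
carry_out(deltas=[0,0,0.0005,0,0,0,0,0,0.001,0,0,0,0,0,0.001,0,0,0])

```text
time: 13.9
eef_pos: [0.5541, 0.1386, 0.1548]
tcp_rot: [0.707, 0.708, 0.0, 0.0]
contact_force: [-3.0, -0.9, 6.1]
opening: 0.282
finger_force: 79.2
```

Call:
carry_out(deltas=[0,0,0.0005,0,0,0,0,0,0.0009,0,0,0,0,0,0.0009,0,0,0])

```text
time: 14.28
eef_pos: [0.5543, 0.1386, 0.1548]
tcp_rot: [0.707, 0.708, 0.0, 0.0]
contact_force: [-3.8, -1.0, 8.7]
opening: 0.281
finger_force: 79.7
```

Call:
carry_out(deltas=[0,0,0.0004,0,0,0,0,0,0.0007,0,0,0,0,0,0.0007,0,0,0,0,0,0.0007,0,0,0,0,0,0.0007,0,0,0])

```text
time: 14.9
eef_pos: [0.5543, 0.1387, 0.1547]
tcp_rot: [0.707, 0.708, 0.001, 0.001]
contact_force: [-4.4, -0.4, 11.1]
opening: 0.282
finger_force: 80.0
```

```bash
python3 - <<'E'
from h import *
for c in("scene","top"): im,d=ctrl.read_camera(c)
s=ctrl.get_state();print(s["eef_pos"],s["contact_force"],s["tcp_rot"])
im,d=ctrl.read_camera("scene")
u,v=307,175
cv2.imwrite("pics/c4.png",cv2.resize(im[v-30:v+30,u-40:u+40,::-1],None,fx=9,fy=9,interpolation=cv2.INTER_CUBIC))
E
```

```text
[0.55438399 0.13864631 0.15472334] [-4.71361416  0.09147091 10.9854845 ] [7.06689979e-01 7.07522915e-01 5.45745481e-04 5.47903603e-04]
```

View pics/c4.png

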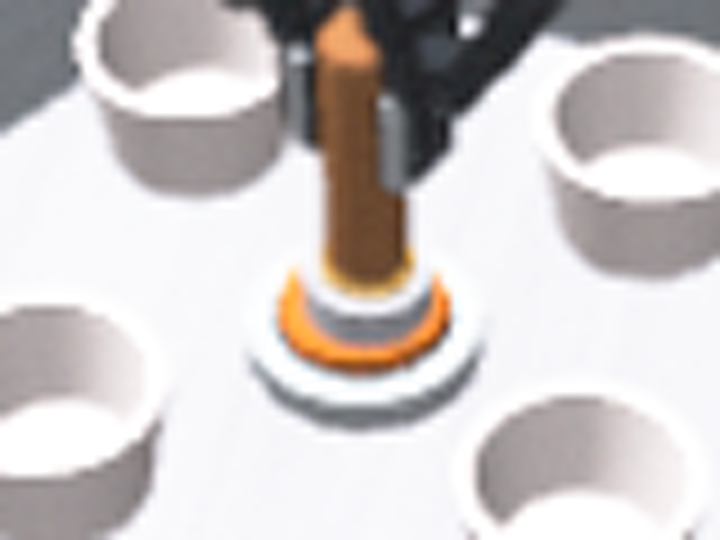

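The cover is home: no gap shows under the disc at (365,340), and the tool is centred and upright. I'll hold about 1 s at roughly 15 N, then lift.

Call:
carry_out(deltas=[0,0,0.0003,0,0,0,0,0,0.0003,0,0,0,0,0,0.0003,0,0,0,0,0,0.0003,0,0,0,0,0,0.0003,0,0,0])

```text
time: 15.68
eef_pos: [0.5544, 0.1387, 0.1547]
tcp_rot: [0.707, 0.708, 0.001, 0.001]
contact_force: [-5.6, -0.4, 11.7]
opening: 0.28
finger_force: 80.1
```

Call:
carry_out(deltas=[0,0,0,0,0,0,0,0,0,0,0,0,0,0,0,0,0,0])

```text
time: 16.05
eef_pos: [0.5544, 0.1387, 0.1547]
tcp_rot: [0.707, 0.708, 0.001, 0.001]
contact_force: [-4.8, 1.1, 12.3]
opening: 0.286
finger_force: 80.1
```

Call:
carry_out(deltas=[0,0,-0.002,0,0,0,0,0,-0.01,0,0,0,0,0,-0.03,0,0,0,0,0,-0.055,0,0,0,0,0,-0.078,0,0,0])

```text
time: 16.68
eef_pos: [0.5538, 0.1386, 0.2309]
tcp_rot: [0.707, 0.707, 0.0, 0.0]
contact_force: [-0.1, -0.2, -2.7]
opening: 0.284
finger_force: 78.5
```

Call:
carry_out(deltas=[-0.04,0,0,0,0,0,-0.095,-0.002,0,0,0,0,-0.15,-0.004,0,0,0,0,-0.205,-0.006,0,0,0,0,-0.26,-0.008,0,0,0,0])

```text
time: 17.3
eef_pos: [0.5458, -0.1232, 0.2304]
tcp_rot: [0.707, 0.707, 0.0, 0.001]
contact_force: [0.4, 0.3, -3.3]
opening: 0.286
finger_force: 78.7
```

Call:
carry_out(deltas=[-0.05,0,0,0,0,0,-0.1,0,0,0,0,0,-0.145,0,0,0,0,0,-0.175,0,0,0,0,0,-0.175,0,0,0,0,0])

```text
time: 17.92
eef_pos: [0.5458, -0.2988, 0.2299]
tcp_rot: [0.708, 0.706, -0.0, 0.0]
contact_force: [-0.2, 0.9, -3.8]
opening: 0.287
finger_force: 78.6
```

Call:
carry_out(deltas=[0,0,0.04,0,0,0,0,0,0.08,0,0,0,0,0,0.12,0,0,0,0,0,0.145,0,0,0,0,0,0.152,0,0,0])

```text
time: 18.55
eef_pos: [0.5451, -0.2947, 0.0755]
tcp_rot: [0.706, 0.708, -0.0, -0.002]
contact_force: [-0.3, -0.1, -2.5]
opening: 0.286
finger_force: 78.6
```

Call:
carry_out(deltas=[0,0,0.002,0,0,0,0,0,0.004,0,0,0,0,0,0.006,0,0,0,0,0,0.006,0,0,0])

```text
time: 19.05
eef_pos: [0.5462, -0.2966, 0.0719]
tcp_rot: [0.707, 0.707, 0.0, 0.0]
contact_force: [0.4, 0.1, -3.2]
opening: 0.285
finger_force: 78.6
```

Call:
carry_out(deltas=[0,0,0.0005,0,0,0,0,0,0.001,0,0,0,0,0,0.0015,0,0,0,0,0,0.0015,0,0,0])

```text
time: 19.55
eef_pos: [0.5461, -0.2966, 0.0702]
tcp_rot: [0.707, 0.707, -0.0, 0.0]
contact_force: [0.0, 0.3, -1.1]
opening: 0.286
finger_force: 78.9
```

Call:
carry_out(deltas=[0,0,0.0004,0,0,0,0,0,0.0004,0,0,0])

```text
time: 19.8
eef_pos: [0.5461, -0.2966, 0.0702]
tcp_rot: [0.707, 0.707, -0.0, 0.0]
contact_force: [-1.6, 1.6, 3.4]
opening: 0.286
finger_force: 78.9
```

Call:
carry_out(deltas=[0,0,0,0,0,0,0,0,0,0,0,0,0,0,0,0,0,0,0,0,0,0,0,0,0,0,0,0,0,0], grip=100)

```text
time: 20.42
eef_pos: [0.5461, -0.2964, 0.0695]
tcp_rot: [0.707, 0.707, 0.0, 0.0]
contact_force: [-0.4, 0.2, -0.2]
opening: 1.002
finger_force: 0.0
```

Call:
carry_out(deltas=[0,0,-0.02,0,0,0,0,0,-0.06,0,0,0,0,0,-0.11,0,0,0,0,0,-0.16,0,0,0,0,0,-0.16,0,0,0])

```text
time: 21.05
eef_pos: [0.5487, -0.2984, 0.2381]
tcp_rot: [0.707, 0.707, 0.001, 0.007]
contact_force: [0.3, -0.6, -1.1]
opening: 1.0
finger_force: 0.0
```

Call:
carry_out(deltas=[0.05,0,0,0,0,0,0.1,0,0,0,0,0,0.15,0,0,0,0,0,0.15,0,0,0,0,0])

```text
time: 21.55
eef_pos: [0.5454, -0.1434, 0.2295]
tcp_rot: [0.705, 0.709, 0.0, -0.0]
contact_force: [0.4, -1.0, -0.7]
opening: 1.002
finger_force: 0.0
```

```bash
python3 - <<'E'
from h import *
im,d=ctrl.read_camera("scene");cv2.imwrite("pics/f.png",im[80:,80:400,::-1].repeat(2,0)[:600].repeat(2,1))
P=cloud("scene",d);X,Y,Z=[P[...,i] for i in range(3)]
for lo in(.03,.06,.09):
    m=(np.hypot(X-.546,Y+.297)<.03)&(Z>lo)&(Z<lo+.03);print(lo,P[m].min(0).round(4),P[m].max(0).round(4))
print(ctrl.get_state()["contact_force"])
E
```

```text
0.03 [ 0.5427 -0.3088  0.0305] [ 0.5599 -0.284   0.0597]
0.06 [ 0.5413 -0.3086  0.0605] [ 0.5591 -0.2839  0.0898]
0.09 [ 0.5333 -0.3089  0.0902] [ 0.5591 -0.2834  0.1198]
[0.30283334 0.16324284 0.05245526]
```

View pics/f.png

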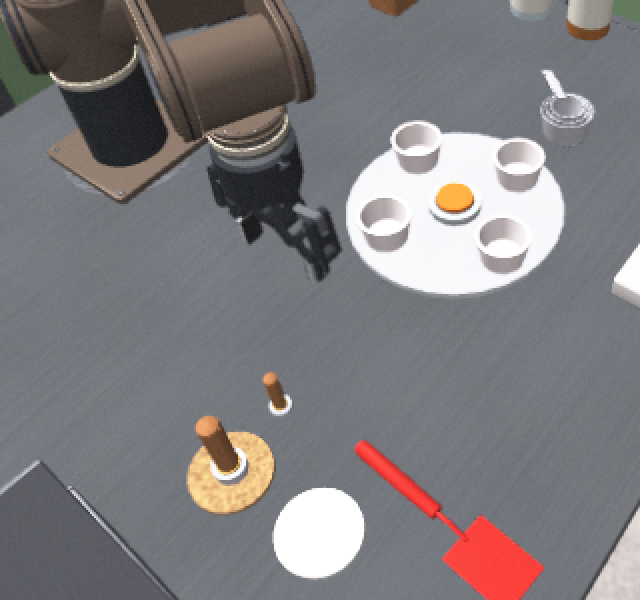

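The tool stands upright on the cork pad (228,465). The cover is home (455,198), the ramekins are undisturbed and the gripper is clear.

```bash
python3 -c "
from plant import ctrl
print(ctrl.sign_off())"
```

```text
the job is handed in; nothing more can be done
None
```

I handed the job in, but no verdict came back: the cover clicked home and was held for over 1 s at an estimated 14–15 N, and the tool is back upright on the cork pad, released, with everything else where it was.

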